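Turn over the loading-stage leaf and reset the tripped yard cut-out

TASK

The goods yard of the layout is dead: a cut-out in the well under the hinged deck leaf of the loading stage has tripped. Working with the fingertips only, gripping and lifting nothing, push the little van along the deck back to the wooden stop at the end of the deck, then turn the leaf right over on its hinge until it lies flat on the deck where the van stood, and then press the one cut-out button that has popped up fully home. Leave the leaf lying open and do not disturb the box trailer on the deck or the vehicles in the yard.

Things in the scene. Friction and masses are not known exactly. Their poses are not given: they have to be found in the camera images.
- stage: Raised loading stage, fixed: grey plinth with brown plank deck, 90 mm in x, 206 mm in y. Origin on the ground under the middle of the leaf's hinge line, z up, y along the stage. Deck top at z = 32 mm, plain deck from y = 0 to -150. From y = 0 to +56 it is an open well, covered by the leaf at the start; its end wall's outer face is at y = 56 and the air beyond is free to the ground.
- stop_face (a point): Middle of the inner face of the wooden stop, a beam 9 mm high across the -y end of the deck (y = -142 mm on the stage), at deck height. From it to y = -90 low kerbs run along both sides of the deck, 6 mm high, inner faces at x = +-41.5 mm.
- leaf (a joint): Hinge of the leaf, rad: 0 = closed over the well, 1.57 = upright, 3.14 = lying flat on the plain deck on the other side (end stop). Starts nearly closed (0 to 0.12). The hinge is stiff, the leaf stays at any angle where it is left, and about 1 N at its free edge turns it.
- hinge_line (a point): Middle of the leaf's hinge axis: it runs along the stage's x at its y = 0, 34.5 mm above the ground, at half the leaf's thickness. Axes as the stage's.
- leaf_edge (a point): Middle of the free edge of the leaf, at half its thickness. The leaf is a plank board 88 mm wide (x), 5 mm thick, 45 g, reaching 76 mm from the hinge axis; closed, its last 20 mm overhang the end wall, so that a fingertip gets under the edge. Two battens 3 mm high cross its underside 12 and 40 mm from the hinge.
- trip_top (a point): Top centre of the popped button: white, round, 10 mm across, pressed straight down; 31.5 mm above the ground popped, 24.5 home. It is one of three black cut-outs in a row along the stage's x in the well, 24 mm apart, 28 mm from the hinge line; which one varies, the other two are home. The leaf hides them at first. Inside of the well: x = -37 to 37, y = 5 to 51 mm on the stage, rim at z = 32.
- trip_button (a joint): Travel of the popped button, m: 0 = popped up, 0.007 = fully home. It needs about 2 N and stays where it is pushed.
- van: Loose little blue die-cast van, 50 long (its own x; the body collides as a box 48 mm long, 20 mm wide), 22 wide, 20 mm high, 40 g, standing lengthwise (along the stage's y) on the plain deck where the leaf must come to lie. Origin at the middle of its underside. It slides when pushed (wheels do not turn).
- box_trailer: Loose orange box trailer, 49 x 25 x 28 mm, standing on the deck beside the place to which the van goes, on the +x side. Origin at the middle of its underside. Leave it alone.
- tipper_a: Loose green tipper lorry 67 x 22 x 25 mm on the ground of the yard behind the stage. Leave it alone.
- tipper_b: The like, 65 x 22 x 25 mm. Leave it alone.
- pickup: Loose green pickup 48 x 22 x 18 mm on the ground of the yard. Leave it alone.

How it is judged:
By the outcome, as a careful person would: the job done as asked, in the order asked, and still so for the second after the job is handed in, with the robot touching nothing.
It also fails if it takes over 51 s, if anything falls off the work surface, if the arm or the gripper's body presses on something with over 40 N, if the wrist force passes 120 N, or if a joint passes its speed limit or range.

ROBOT

A 7-joint arm with a two-finger parallel gripper is mounted at the origin on a cart in front of the work surface, level with it; the furniture and walls round the work are solid. World frame = base frame: x ahead of the robot, y to its left, z up, the work surface at z = 0. Lengths are in m, angles in rad, forces in N, time in s.
With the tool pointing down it reaches from about 0.425 to 0.875 m from the base axis. Payload 8.4 kg.
Tool frame: the origin (TCP) lies between the finger pads; the fingertips stand 8 mm ahead of it and the grasp point (between the pads) lies 11 mm behind it; z points along the fingers, y is the line along which they close (so a half turn about z gives the same grasp; the last joint's range is limited). The gripper opens to 87 mm and grips with 3 to 60 N. Pads are 19 mm wide; open, the fingers measure 117 mm over their backs; the gripper's body (75 mm by 190 mm) begins 51 mm behind the grasp point.
Start: joints at [1.2, 0.333, 0.04, 1.465, -0.013, 1.343, -0.059], TCP at [0.174, -0.626, 0.231] pointing down, gripper open.
Joint ranges: [-2.58, 2.58], [-0.38, 2.09], [-1.3, 1.39], [0.25, 2.4], [-1.5, 4.64], [0.08, 2.09], [-2.65, 2.65]. Speed limits (rad/s): [2.22, 2.22, 2.79, 2.79, 3.14, 3.14, 3.14].

INTERFACE

Orientations are given as a unit quaternion [w, x, y, z].
In Python, from bench import env, cam, status gives the robot as it stands (env), with the cameras (cam) and the readings (status).
- The arm moves only by the shell command python3 drive.py 'ROWS' [FORCE]. ROWS is 1 to 5 rows, parted by semicolons, with the numbers parted by commas; each row has 7 numbers: dx, dy, dz in m, then a rotation vector rx, ry, rz in rad, then the finger opening in m; each row shifts and turns the commanded pose from where the row before left it, along the tool's axes as they then stand; what a row does not reach is not made up. A row lasts 1/12 s, in which the tool goes at most 0.0417 m and 0.125 rad, less where a joint would pass 70% of its speed; a pose out of reach is approached as far as the arm can. The fingers move at their own pace and stop on an object; FORCE is the grip in N (left out, the last holds). Time passes only in rows, so rows that do not move let the fingers close. It prints the time, the measured TCP pose, the force, the opening and the grip force at its end. Input that does not fit is refused with a message, and nothing moves.
- status.read_state(): the state, without advancing time (a new reading comes with each control period).
- cam.camera(name): name is "side" or "top"; returns a dict with "frame" (400x640x3 uint8, blue, green, red), "fov_y" (degrees; the focal length in pixels is half the picture's height over the tangent of half this angle, whatever the lens; pixels are square), "cx", "cy" (the principal point, pixels), "dist" ([k1, k2, p1, p2, k3] as OpenCV has them; the pictures are not rectified), "extrinsics" (4x4, takes a point from camera to world coordinates). Camera axes: x right, y up, looking along -z (the intrinsics and any distortion apply to the point x, -y, -z); pixel columns grow to the right and rows downward; lengths in m; the calibration is good to about 2 mm. A picture is of the moment at which its call begins. There is no depth.
- env.hand_in(): hands the job in; it is judged then, once.
The state is a dict: "t": time; "q": joint angles; "joint_vel": joint speeds; "effort": joint torques, N m; "tcp_pos": TCP position; "orientation": TCP orientation; "wrist_force": force on the tool from outside, world axes, zero at the start; "ft_torque": the same for the moment, N m; "opening": finger opening in m; "finger_force": force on a finger pad.
Only numpy, scipy, OpenCV 4.12 (cv2) and the standard library are available. Lean on these libraries where they do the work, as an engineer would, in place of code of your own. Each camera call takes 0.05 s, during which the arm holds its last target. There are 200 camera calls.

## Working session

There is one attempt and no reset: what is moved stays moved. The work goes in short steps, Python scripts to look and compute and a shell command to move; the robot and the scene stay as the last step left them, time stands still between calls to the robot, and variables do not carry over. Pictures are saved under pics/ and viewed, at most 13 in all, crops included, and the job is handed in when it is done.

```bash
ls; mkdir -p pics; python3 - <<'E'
from bench import env, cam, status
import cv2,numpy as np
s=status.read_state();print(s['t'],s['tcp_pos'],s['orientation'],s['opening'])
for n in('top','side'):
    c=cam.camera(n);cv2.imwrite(f'pics/{n}0.png',c['frame']);print(n,c['fov_y'],c['cx'],c['cy'],c['dist'],np.round(c['extrinsics'],3).tolist())
E
```

```text
bench.py
drive.py
pics
0.0 [ 0.17433421 -0.62568943  0.22962069] [-8.33389067e-04  9.90780874e-01  1.35471522e-01 -1.76158574e-04] 0.08678533501347138
top 43.77194063839721 310.50239887336204 199.47528881959366 [0.00757638 0.         0.         0.         0.        ] [[0.006, 0.99, -0.14, 0.594], [-1.0, 0.008, 0.013, 0.155], [0.014, 0.14, 0.99, 0.911], [0.0, 0.0, 0.0, 1.0]]
side 56.454457102702364 324.67550454756264 196.75748083111685 [-0.05680124  0.          0.          0.          0.        ] [[0.963, 0.145, -0.228, 0.495], [-0.27, 0.522, -0.809, -0.521], [0.002, 0.841, 0.541, 0.537], [0.0, 0.0, 0.0, 1.0]]
```

View pics/top0.png

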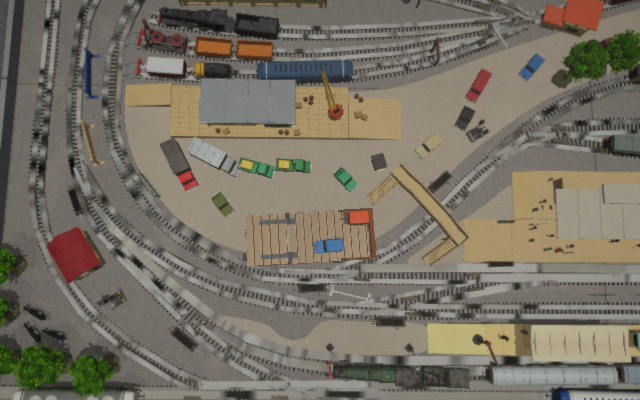

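View pics/side0.png

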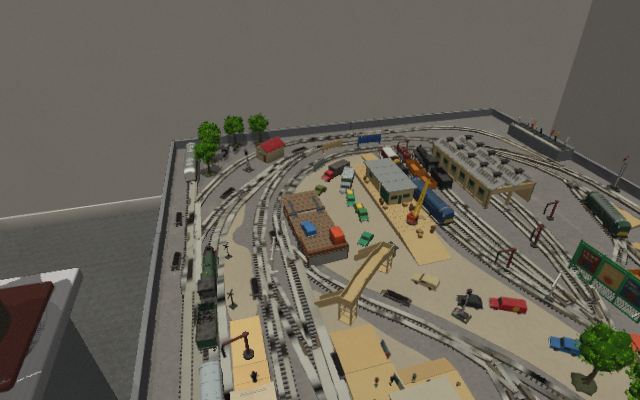

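The stage shows in the top view at u 247–376, v 209–265: leaf at the left, van at about (329,246), trailer at (358,216), stop at the right. I'll enlarge both views.

```bash
cat > h.py <<'E'
from bench import env, cam, status
import cv2,numpy as np
from scipy.optimize import least_squares
from scipy.spatial.transform import Rotation as R
def K(c):
    f=200/np.tan(np.radians(c['fov_y']/2));return np.array([[f,0,c['cx']],[0,f,c['cy']],[0,0,1]])
def proj(c,P):
    E=np.linalg.inv(c['extrinsics']);p=np.atleast_2d(P)@E[:3,:3].T+E[:3,3];p=p*[1,-1,-1]
    return cv2.projectPoints(p.reshape(-1,1,3),np.zeros(3),np.zeros(3),K(c),np.array(c['dist']))[0].reshape(-1,2)
def atz(c,uv,z):
    n=cv2.undistortPoints(np.array(uv,float).reshape(-1,1,2),K(c),np.array(c['dist'])).reshape(-1,2)
    d=np.c_[n[:,0],-n[:,1],-np.ones(len(n))]@c['extrinsics'][:3,:3].T;o=c['extrinsics'][:3,3]
    return o+d*((z-o[2])/d[:,2])[:,None]
def tri(c1,u1,c2,u2):
    return least_squares(lambda p:np.r_[proj(c1,p)[0]-u1,proj(c2,p)[0]-u2],atz(c1,u1,.03)[0])
def crop(c,x,y,w,h,s,name):
    cv2.imwrite('pics/'+name,cv2.resize(c['frame'][y:y+h,x:x+w],None,fx=s,fy=s,interpolation=cv2.INTER_CUBIC))
E
python3 - <<'E'
from h import *
crop(cam.camera('top'),240,200,145,75,5.5,'t1.png')
crop(cam.camera('side'),275,180,80,90,6.5,'s1.png')
a=cv2.imread('pics/t1.png');b=cv2.imread('pics/s1.png');print(a.shape,b.shape)
E
```

```text
(412, 798, 3) (585, 520, 3)
```

View pics/t1.png

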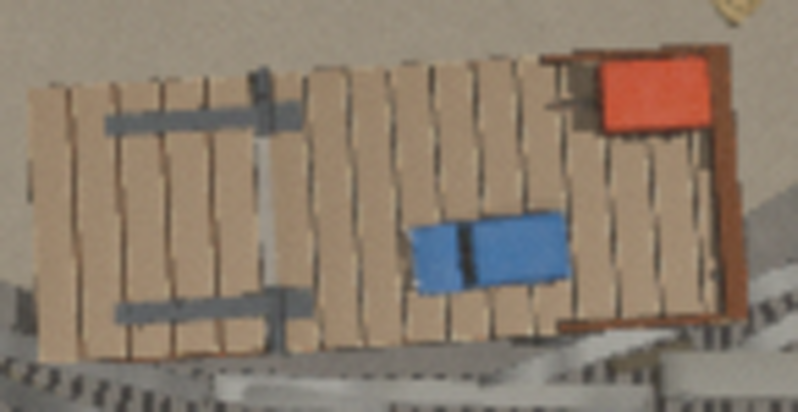

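View pics/s1.png

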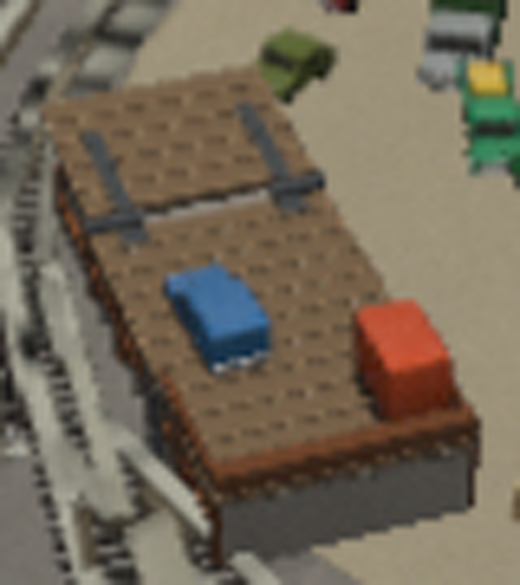

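Top crop: stop outer corners (731,45),(747,318); leaf free corners (28,88),(40,360); van roof from (412,228) to (570,280). Side crop: stop outer corners (215,487),(476,427); leaf corners (42,112),(258,70). Next I fit the stage pose from both views.

```bash
cat > fit.py <<'E'
from h import *
T=lambda u:np.array([240,200])+(np.array(u)+.5)/5.5-.5
S=lambda u:np.array([275,180])+(np.array(u)+.5)/6.5-.5
t=cam.camera('top');s=cam.camera('side')
def stage(p,q): # p=x,y,z,yaw
    c,n=np.cos(p[3]),np.sin(p[3]);q=np.atleast_2d(q);return np.c_[p[0]+c*q[:,0]-n*q[:,1],p[1]+n*q[:,0]+c*q[:,1],p[2]+q[:,2]]
def pts(th):
    L=[[x,.076*np.cos(th)-.0025*np.sin(th),.0345+.076*np.sin(th)+.0025*np.cos(th)] for x in(.044,-.044)]
    return np.array([[.045,-.15,.041],[-.045,-.15,.041]]+L)
ut=T([[731,45],[747,318],[28,88],[40,360]]);us=S([[476,427],[215,487],[258,70],[42,112]])
def f(p):
    P=stage(p,pts(p[4]));return np.r_[proj(t,P)-ut,proj(s,P)-us].ravel()
r=least_squares(f,[.5,.15,0,0,.05]);p=r.x
if __name__=='__main__':
    print(p,'\n',np.round(r.fun.reshape(-1,2),1).tolist())
    inv=lambda W:np.c_[(W-p[:3])[:,0]*np.cos(p[3])+(W-p[:3])[:,1]*np.sin(p[3]),-(W-p[:3])[:,0]*np.sin(p[3])+(W-p[:3])[:,1]*np.cos(p[3]),(W-p[:3])[:,2]]
    vt=T([[412,230],[564,213],[570,280],[420,296]]);print('van top view at z50',np.round(inv(atz(t,vt,.048)),4).tolist())
    bt=T([[602,60],[710,55],[710,130],[606,133]]);print('trailer top z60',np.round(inv(atz(t,bt,.06)),4).tolist())
    print('hinge knuckles',np.round(inv(atz(t,T([[262,68],[279,352]]),.037)),4).tolist())
    # side view check: van front bottom corners, trailer roof
    print('van side nearbottom z32',np.round(inv(atz(s,S([[215,368],[268,350]]),.033)),4).tolist())
    print('van side roof near', np.round(inv(atz(s,S([[208,330],[268,318]]),.05)),4).tolist())
    print('trailer side roof',np.round(inv(atz(s,S([[358,312],[412,300],[447,357],[388,371]]),.06)),4).tolist())
    for a,b in(((731,45),(476,427)),((747,318),(215,487))): print('tri',tri(t,T(a),s,S(b)).x)
E
python3 fit.py
```

```text
[ 0.64932443  0.18098177 -0.00312107  0.0644125   0.05661501] 
 [[-0.4, -0.4], [0.6, 1.1], [-0.3, -0.5], [-0.4, 0.5], [1.3, -0.1], [-0.4, 0.4], [0.3, 0.2], [-0.3, -0.1]]
van top view at z50 [[-0.0097, -0.0444, 0.0511], [-0.0071, -0.0925, 0.0511], [-0.0282, -0.093, 0.0511], [-0.0305, -0.0456, 0.0511]]
trailer top z60 [[0.0392, -0.1066, 0.0631], [0.0389, -0.1406, 0.0631], [0.0154, -0.1388, 0.0631], [0.0163, -0.1063, 0.0631]]
hinge knuckles [[0.0454, 0.0003, 0.0401], [-0.0451, -0.0003, 0.0401]]
van side nearbottom z32 [[-0.0252, -0.0879, 0.0361], [-0.0057, -0.0846, 0.0361]]
van side roof near [[-0.0274, -0.0887, 0.0531], [-0.0069, -0.0891, 0.0531]]
trailer side roof [[0.0175, -0.108, 0.0631], [0.0362, -0.1078, 0.0631], [0.036, -0.139, 0.0631], [0.016, -0.1394, 0.0631]]
tri [0.70220683 0.03381889 0.03854503]
tri [0.615563   0.02947524 0.03758967]
```

Stage origin is at about (0.649, 0.181), yaw 0.064. All the checks agree to within 3 mm. I close the fingers and turn the tool so that tool x lies along stage y and tool y along stage x.

```bash
python3 drive.py '0,0,0,0,0,-0.124,0;0,0,0,0,0,-0.124,0;0,0,0,0,0,-0.124,0;0,0,0,0,0,-0.124,0;0,0,0,0,0,-0.124,0' 20
python3 drive.py '0,0,0,0,0,-0.124,0;0,0,0,0,0,-0.124,0;0,0,0,0,0,-0.124,0;0,0,0,0,0,-0.124,0;0,0,0,0,0,-0.124,0'
python3 drive.py '0,0,0,0,0,-0.124,0;0.022,0.034,0,0,0,0,0;0.022,0.034,0,0,0,0,0;0.022,0.034,0,0,0,0,0;0.022,0.034,0,0,0,0,0'
python3 - <<'E'
from fit import *
st=status.read_state();print(st['t'],st['tcp_pos'],R.from_quat(np.roll(st['orientation'],-1)).as_matrix()[:,0],st['q'],st['opening'])
E
```

```text
t: 0.72
tcp_pos: [0.1745, -0.626, 0.2304]
orientation: [-0.0, 0.901, 0.434, 0.0]
wrist_force: [0.3, -0.2, -0.3]
opening: 0.0614
finger_force: 0.0
t: 1.13
tcp_pos: [0.1745, -0.6261, 0.2304]
orientation: [-0.0, 0.726, 0.688, 0.0]
wrist_force: [0.3, 0.1, 0.3]
opening: 0.0285
finger_force: 0.0
t: 1.55
tcp_pos: [0.3055, -0.5283, 0.2306]
orientation: [0.0, 0.684, 0.729, 0.0]
wrist_force: [1.7, -1.8, 0.3]
opening: 0.0014
finger_force: 0.0
1.65 [ 0.31207464 -0.52408911  0.23100766] [-0.07557299  0.99713921  0.00145721] [ 1.16367899  0.26546085 -0.24377733  1.55619709  0.06132534  1.32714753
  0.98899839] 0.0004524009615470781
```

```bash
for i in 1; do :; done; python3 drive.py '0.034,0.022,0,0,0,0,0;0.034,0.022,0,0,0,0,0;0.034,0.022,0,0,0,0,0;0.034,0.022,0,0,0,0,0;0.034,0.022,0,0,0,0,0'
python3 drive.py '0.034,0.022,0,0,0,0,0;0.034,0.022,0,0,0,0,0;0.034,0.022,0,0,0,0,0;0.034,0.022,0,0,0,0,0;0.034,0.022,0,0,0,0,0'
python3 drive.py '0.036,0.016,0,0,0,0,0;0.036,0.016,0,0,0,0,0;0.036,0.016,0,0,0,0,0;0.036,0.016,0,0,0,0,0;0,0,0,0,0,0,0'
cat > w.py <<'E'
# print where the tool is in stage axes, using the first fit
from h import *
import sys
p=np.array([.6493,.1810,0,.0644]);st=status.read_state();Q=R.from_quat(np.roll(st['orientation'],-1));Z=R.from_rotvec([0,0,p[3]])
d=Z.inv().apply(st['tcp_pos']-[p[0],p[1],0]);M=(Z.inv()*Q).as_matrix()
print('t',round(st['t'],2),'stage tcp mm',np.round(d*1e3,1),'tip',np.round((d+.008*M[:,2])*1e3,1),'toolx',np.round(M[:,0],3),'toolz',np.round(M[:,2],3),'F',np.round(st['wrist_force'],1),'q',np.round(st['q'],2))
E
python3 w.py
```

```text
t: 2.07
tcp_pos: [0.4037, -0.3511, 0.2307]
orientation: [0.0, 0.684, 0.73, -0.0]
wrist_force: [0.9, -1.5, -0.0]
opening: 0.0005
finger_force: 0.0
t: 2.48
tcp_pos: [0.5025, -0.1743, 0.2309]
orientation: [0.0, 0.684, 0.73, -0.0]
wrist_force: [0.1, -0.7, 0.2]
opening: 0.0005
finger_force: 0.0
t: 2.9
tcp_pos: [0.5579, -0.0188, 0.2311]
orientation: [-0.001, 0.68, 0.733, 0.002]
wrist_force: [0.6, 1.4, -0.5]
opening: 0.0005
finger_force: 0.0
t 2.9 stage tcp mm [-104.1 -193.6  231.1] tip [-104.1 -193.5  223.1] toolx [-0.011  1.     0.004] toolz [ 0.002  0.004 -1.   ] F [ 0.6  1.4 -0.5] q [ 0.53  0.2  -0.65  1.66  0.12  1.31 -0.07]
```

```bash
python3 drive.py '0.035,0.018,0,0,0,0,0;0.035,0.018,0,0,0,0,0;0.035,0.018,0,0,0,0,0;0.035,0.018,0,0,0,0,0;0.035,0.018,0,0,0,0,0'
python3 drive.py '0,0,0.03,0,0,0,0;0,0,0.03,0,0,0,0;0,0,0.03,0,0,0,0;0,0,0,0,0,0,0'
python3 w.py
```

```text
t: 3.32
tcp_pos: [0.6356, 0.1536, 0.2305]
orientation: [0.0, 0.684, 0.729, -0.0]
wrist_force: [1.6, -0.4, -0.1]
opening: 0.0006
finger_force: 0.0
t: 3.65
tcp_pos: [0.6319, 0.1509, 0.1341]
orientation: [-0.002, 0.684, 0.73, -0.004]
wrist_force: [0.0, 0.0, -1.7]
opening: 0.0004
finger_force: 0.0
t 3.65 stage tcp mm [-19.3 -28.9 134.1] tip [-19.4 -28.9 126.1] toolx [-0.001  1.    -0.002] toolz [-0.009 -0.002 -1.   ] F [ 0.   0.  -1.7] q [ 0.2   0.49 -0.68  1.54  0.32  1.23 -0.46]
```

```bash
python3 drive.py '0.009,0,0.026,0,0,0,0;0,0,0.03,0,0,0,0;0,0,0.02,0,0,0,0;0,0,0.01,0,0,0,0;0,0,0,0,0,0,0'; python3 w.py
python3 drive.py '-0.005,0,0,0,0,0,0;-0.005,0,0,0,0,0,0;-0.006,0,0,0,0,0,0;-0.006,0,0,0,0,0,0;-0.006,0,0,0,0,0,0'
python3 drive.py '-0.006,0,0,0,0,0,0;-0.006,0,0,0,0,0,0;-0.006,0,0,0,0,0,0;-0.005,0,0,0,0,0,0;0,0,0,0,0,0,0'; python3 w.py; python3 - <<'E'
from h import *
a=cam.camera('top')['frame'][195:275,235:385];b=cam.camera('side')['frame'][180:270,275:355]
a=cv2.resize(a,None,fx=5,fy=5,interpolation=2);cv2.imwrite('pics/t2.png',a)
E
```

```text
t: 4.07
tcp_pos: [0.6337, 0.1606, 0.0535]
orientation: [-0.001, 0.684, 0.73, -0.001]
wrist_force: [-0.1, -0.4, -0.4]
opening: 0.0008
finger_force: 0.0
t 4.07 stage tcp mm [-16.9 -19.4  53.5] tip [-16.9 -19.4  45.5] toolx [ 0.     1.    -0.001] toolz [-0.003 -0.001 -1.   ] F [-0.1 -0.4 -0.4] q [ 0.17  0.57 -0.65  1.61  0.38  1.09 -0.52]
t: 4.48
tcp_pos: [0.6368, 0.1326, 0.0556]
orientation: [0.0, 0.684, 0.729, 0.001]
wrist_force: [-0.1, 1.2, -0.9]
opening: 0.0004
finger_force: 0.3
t: 4.9
tcp_pos: [0.6379, 0.1087, 0.0544]
orientation: [0.0, 0.684, 0.729, -0.0]
wrist_force: [0.9, -0.4, -0.6]
opening: 0.0006
finger_force: 0.0
t 4.9 stage tcp mm [-16.1 -71.4  54.4] tip [-16.1 -71.4  46.4] toolx [ 0.001  1.    -0.001] toolz [-0.    -0.001 -1.   ] F [ 0.9 -0.4 -0.6] q [ 0.25  0.55 -0.64  1.63  0.37  1.08 -0.44]
```

```bash
python3 drive.py '0.004,0,0.004,0,0,0,0;0,0,0.003,0,0,0,0;-0.004,0,0,0,0,0,0;-0.003,0,0,0,0,0,0;-0.003,0,0,0,0,0,0'; python3 w.py
python3 drive.py '-0.002,0,0,0,0,0,0;-0.002,0,0,0,0,0,0;0,0,0,0,0,0,0'; python3 w.py; python3 drive.py '-0.002,0,0,0,0,0,0;-0.001,0,0,0,0,0,0;0,0,0,0,0,0,0'; python3 w.py;
```

```text
t: 5.42
tcp_pos: [0.638, 0.1042, 0.0474]
orientation: [-0.0, 0.684, 0.73, -0.0]
wrist_force: [-0.1, 0.1, 0.5]
opening: 0.0006
finger_force: 0.1
t 5.42 stage tcp mm [-16.2 -75.9  47.4] tip [-16.2 -75.9  39.4] toolx [-0.001  1.    -0.   ] toolz [-0. -0. -1.] F [-0.1  0.1  0.5] q [ 0.25  0.56 -0.64  1.64  0.37  1.07 -0.43]
t: 5.67
tcp_pos: [0.6385, 0.0997, 0.0477]
orientation: [0.0, 0.684, 0.729, -0.0]
wrist_force: [0.3, -0.5, 0.4]
opening: 0.0006
finger_force: 0.0
t 5.67 stage tcp mm [-16.  -80.4  47.7] tip [-16.  -80.4  39.7] toolx [ 0.  1. -0.] toolz [ 0. -0. -1.] F [ 0.3 -0.5  0.4] q [ 0.26  0.56 -0.64  1.64  0.37  1.07 -0.42]
t: 5.92
tcp_pos: [0.6384, 0.098, 0.0477]
orientation: [-0.0, 0.684, 0.73, 0.0]
wrist_force: [-0.4, 1.1, -0.1]
opening: -0.0
finger_force: 0.8
t 5.92 stage tcp mm [-16.2 -82.1  47.7] tip [-16.2 -82.1  39.7] toolx [-0.001  1.     0.001] toolz [ 0.     0.001 -1.   ] F [-0.4  1.1 -0.1] q [ 0.26  0.56 -0.64  1.64  0.37  1.07 -0.42]
```

```bash
for i in 1; do python3 drive.py '-0.001,0,0,0,0,0,0;-0.001,0,0,0,0,0,0;0,0,0,0,0,0,0'; python3 w.py; done; python3 drive.py '-0.001,0,0,0,0,0,0;0,0,0,0,0,0,0;0,0,0,0,0,0,0'; python3 w.py;  python3 - <<'E'
from h import *
a=cam.camera('top')['frame'][200:275,240:385];b=cam.camera('side')['frame'][180:270,275:355]
a=cv2.resize(a,None,fx=4,fy=4,interpolation=2);b=cv2.resize(b,None,fx=4,fy=4,interpolation=2)
o=np.zeros((600,580,3),np.uint8);o=np.zeros((360,800,3),np.uint8);o[:300,:480]=a[:,100:];o[:,480:]=b;cv2.imwrite('pics/c2.png',o)
E
```

```text
t: 6.17
tcp_pos: [0.6384, 0.0978, 0.0479]
orientation: [-0.001, 0.683, 0.73, 0.001]
wrist_force: [-1.2, 6.7, 0.5]
opening: 0.0004
finger_force: 3.2
t 6.17 stage tcp mm [-16.2 -82.4  47.9] tip [-16.2 -82.3  39.9] toolx [-0.002  1.     0.003] toolz [ 0.     0.003 -1.   ] F [-1.2  6.7  0.5] q [ 0.26  0.56 -0.64  1.64  0.37  1.07 -0.42]
t: 6.42
tcp_pos: [0.6384, 0.0977, 0.048]
orientation: [-0.001, 0.683, 0.73, 0.001]
wrist_force: [-0.9, 8.0, 0.9]
opening: 0.0007
finger_force: 4.2
t 6.42 stage tcp mm [-16.3 -82.4  48. ] tip [-16.3 -82.4  40. ] toolx [-0.003  1.     0.003] toolz [ 0.001  0.003 -1.   ] F [-0.9  8.   0.9] q [ 0.27  0.56 -0.64  1.64  0.37  1.07 -0.41]
```

View pics/c2.png

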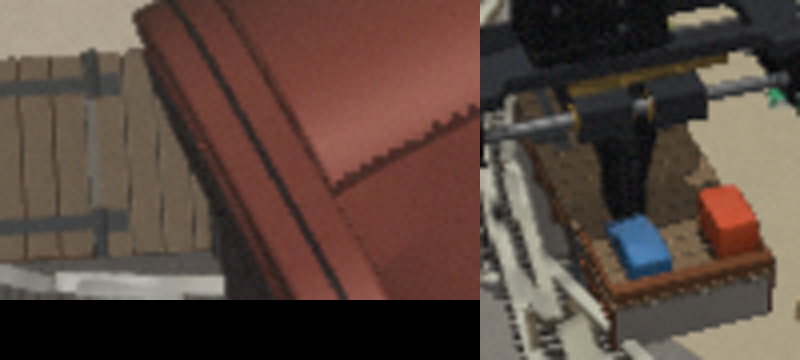

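The picture shows the van's nose at the stop beam, the trailer untouched, and 8 N of push held. I back off, lift, move beyond the leaf and tilt.

```bash
python3 drive.py '0.004,0,0,0,0,0,0;0,0,-0.02,0,0,0,0;0,0,-0.04,0,0,0,0;0.01,0,-0.04,0,0,0,0;0.03,0.003,-0.025,0,0,0,0'
python3 drive.py '0.039,0.003,0,0,0,0,0;0.039,0.003,0,0,0,0,0;0.039,0.003,0,0,0,0,0;0.039,0.003,0,0,0,0,0;0.039,0.003,0,0,0,0,0';python3 w.py
python3 drive.py '0,0,0,0,-0.124,0,0;0,0,0,0,-0.124,0,0;0,0,0,0,-0.124,0,0;0,0,0,0,-0.124,0,0;0,0,0,0,-0.124,0,0'
python3 drive.py '0,0,0,0,-0.124,0,0;0,0,0,0,0,0,0';python3 w.py
```

```text
t: 6.93
tcp_pos: [0.6408, 0.1332, 0.1763]
orientation: [0.002, 0.686, 0.727, -0.0]
wrist_force: [2.0, -0.7, 0.0]
opening: 0.0002
finger_force: 0.0
t: 7.35
tcp_pos: [0.6413, 0.3351, 0.1725]
orientation: [0.001, 0.684, 0.729, -0.0]
wrist_force: [0.1, 0.4, -0.2]
opening: 0.0004
finger_force: 0.0
t 7.35 stage tcp mm [  1.9 154.3 172.5] tip [  2.  154.3 164.5] toolx [ 0.001  1.    -0.001] toolz [ 0.    -0.001 -1.   ] F [ 0.1  0.4 -0.2] q [-0.1   0.61 -0.69  1.3   0.38  1.37 -0.72]
t: 7.77
tcp_pos: [0.6413, 0.3348, 0.1741]
orientation: [0.226, 0.651, 0.694, -0.209]
wrist_force: [1.5, 0.1, -1.3]
opening: 0.0005
finger_force: 0.0
t: 7.93
tcp_pos: [0.637, 0.3384, 0.1659]
orientation: [0.267, 0.632, 0.682, -0.254]
wrist_force: [-0.9, 2.1, -2.8]
opening: 0.0006
finger_force: 0.0
t 7.93 stage tcp mm [ -2.2 157.9 165.9] tip [ -2.2 152.4 160.1] toolx [-0.013  0.728 -0.685] toolz [-0.001 -0.685 -0.728] F [-0.9  2.1 -2.8] q [-0.61  0.9  -0.43  0.95  0.82  1.94 -0.85]
```

```bash
python3 drive.py '0.01,0,0.028,0,0,0,0;0.01,0,0.028,0,0,0,0;0.01,0,0.028,0,0,0,0;0.01,0,0.028,0,0,0,0;0,0,0,0,0,0,0';python3 w.py
```

```text
t: 8.35
tcp_pos: [0.6439, 0.2824, 0.0585]
orientation: [0.265, 0.637, 0.679, -0.252]
wrist_force: [0.5, -2.2, -2.2]
opening: 0.0004
finger_force: 0.0
t 8.35 stage tcp mm [  1.2 101.6  58.5] tip [ 1.1 96.1 52.6] toolx [-0.     0.733 -0.68 ] toolz [-0.006 -0.68  -0.733] F [ 0.5 -2.2 -2.2] q [-0.52  0.93 -0.43  1.14  0.82  1.75 -0.94]
```

```bash
python3 drive.py '0.010,0,0.0125,0,0,0,0;0.009,0,0.0125,0,0,0,0;0,0,0,0,0,0,0';python3 w.py; python3 drive.py '-0.0035,0,0.0032,0,0,0,0;-0.0035,0,0.0032,0,0,0,0;-0.0035,0,0.0032,0,0,0,0;0,0,0,0,0,0,0';python3 w.py;  python3 - <<'E'
from h import *
a=cam.camera('top')['frame'][180:280,220:320];b=cam.camera('side')['frame'][160:260,270:370]
cv2.imwrite('pics/c3.png',cv2.resize(np.hstack([a,b]),None,fx=4,fy=4,interpolation=2))
E
```

```text
t: 8.6
tcp_pos: [0.6437, 0.2848, 0.0296]
orientation: [0.265, 0.637, 0.68, -0.249]
wrist_force: [-0.1, -0.8, 0.5]
opening: 0.0005
finger_force: 0.0
t 8.6 stage tcp mm [  1.1 103.9  29.6] tip [ 1.1 98.5 23.7] toolx [-0.002  0.736 -0.677] toolz [-0.001 -0.677 -0.736] F [-0.1 -0.8  0.5] q [-0.52  0.96 -0.42  1.15  0.83  1.72 -0.96]
t: 8.93
tcp_pos: [0.6461, 0.2696, 0.0331]
orientation: [0.266, 0.638, 0.679, -0.248]
wrist_force: [0.2, -0.8, 0.4]
opening: 0.0004
finger_force: 0.0
t 8.93 stage tcp mm [ 2.5 88.6 33.1] tip [ 2.5 83.2 27.2] toolx [ 0.002  0.736 -0.677] toolz [ 0.001 -0.677 -0.736] F [ 0.2 -0.8  0.4] q [-0.5   0.94 -0.42  1.18  0.83  1.7  -0.96]
```

View pics/c3.png

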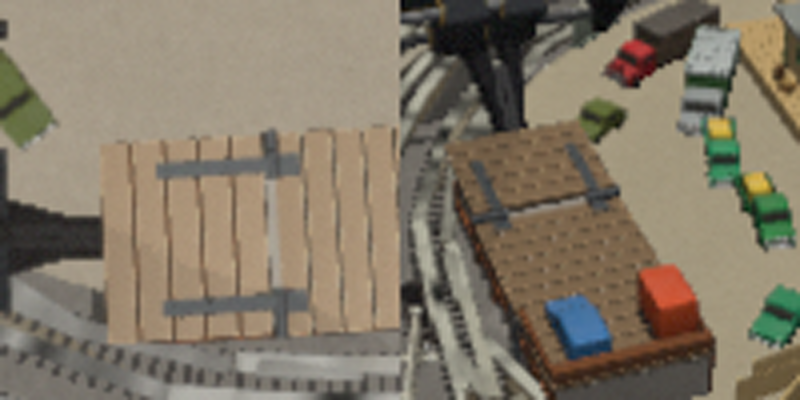

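The tip is just at the free edge, near (100,235) in the top half, and the leaf is still closed. I'll go a little lower and further under, then follow the arc. First I compute the path.

```bash
python3 drive.py '0.0045,0,0.0045,0,0,0,0;-0.003,0,0.0027,0,0,0,0;-0.003,0,0.0027,0,0,0,0;0,0,0,0,0,0,0';python3 w.py
cat > arc.py <<'E'
import numpy as np
a=.744;x=np.array([np.cos(a),-np.sin(a)]);z=np.array([-np.sin(a),-np.cos(a)])
def tcp(th,r):
    c=r*np.array([np.cos(th),np.sin(th)])+2.5*np.array([np.sin(th),-np.cos(th)])+[0,34.5]
    return c+(9.5 if th<np.pi-a else -9.5)*x-8*z
P0=None
for th,r in zip(np.radians([5,15,30,45,60,75,90,105,120,135,137.5,150,165,175,180]),[69,69,68,67,66,66,66,66,66,66,52,52,55,57,58]):
    P=tcp(th,r)
    print(round(np.degrees(th)),P.round(1),None if P0 is None else [(P-P0)@x.round(3),(P-P0)@z]);P0=P
E
python3 arc.py
```

```text
t: 9.37
tcp_pos: [0.6459, 0.2618, 0.0255]
orientation: [0.265, 0.637, 0.679, -0.249]
wrist_force: [-0.3, -0.6, -0.1]
opening: -0.0001
finger_force: 0.3
t 9.37 stage tcp mm [ 1.8 80.8 25.5] tip [ 1.8 75.4 19.6] toolx [ 0.     0.735 -0.678] toolz [-0.    -0.678 -0.735] F [-0.3 -0.6 -0.1] q [-0.49  0.94 -0.42  1.2   0.84  1.68 -0.97]
5 [81.4 37.5] None
15 [79.7 49.4] [np.float64(-9.291451817722951), np.float64(-7.646846682679376)]
30 [72.5 65.8] [np.float64(-16.363832207864107), np.float64(-7.213666274841657)]
45 [61.6 79.6] [np.float64(-17.417539593936855), np.float64(-2.687270072366874)]
60 [47.6 89.9] [np.float64(-17.26105815950482), np.float64(1.8891293113604932)]
75 [31.9 97.1] [np.float64(-16.40373873220728), np.float64(5.316221290222593)]
90 [ 14.9 100. ] [np.float64(-14.470250918859799), np.float64(9.380164792034465)]
105 [-2.3 98.4] [np.float64(-11.550639418612334), np.float64(12.804865564724476)]
120 [-18.4  92.4] [np.float64(-7.84387093032058), np.float64(15.356935910219349)]
135 [-32.5  82.4] [np.float64(-3.6025556007371113), np.float64(16.86245645196935)]
138 [-38.2  83.8] [np.float64(-5.166482310954936), np.float64(2.8455861421809736)]
150 [-45.4  75. ] [np.float64(0.7130395642938827), np.float64(11.312546079610984)]
165 [-54.1  63.5] [np.float64(1.3958652389637338), np.float64(14.361432117188265)]
175 [-58.1  54.3] [np.float64(3.215101119480582), np.float64(9.530202300788435)]
180 [-59.6  49.3] [np.float64(2.3008058910988733), np.float64(4.619886311526357)]
```

```bash
python3 drive.py '-0.004,0,-0.0044,0,0,0,0;-0.004,0,-0.0044,0,0,0,0;-0.005,0,-0.004,0,0,0,0;-0.005,0,-0.004,0,0,0,0;0,0,0,0,0,0,0';python3 w.py
python3 drive.py '-0.008,0,-0.0036,0,0,0,0;-0.008,0,-0.0036,0,0,0,0;-0.0087,0,-0.0013,0,0,0,0;-0.0087,0,-0.0013,0,0,0,0;0,0,0,0,0,0,0';python3 w.py
python3 - <<'E'
from h import *
a=cam.camera('top')['frame'][180:280,220:320];b=cam.camera('side')['frame'][160:260,270:370]
cv2.imwrite('pics/c4.png',cv2.resize(np.hstack([a,b]),None,fx=4,fy=4,interpolation=2))
E
```

```text
t: 9.78
tcp_pos: [0.6466, 0.2615, 0.0524]
orientation: [0.266, 0.638, 0.68, -0.247]
wrist_force: [0.4, 1.3, 0.9]
opening: 0.0006
finger_force: 0.0
t 9.78 stage tcp mm [ 2.5 80.5 52.4] tip [ 2.5 75.1 46.5] toolx [ 0.001  0.737 -0.676] toolz [ 0.002 -0.676 -0.737] F [0.4 1.3 0.9] q [-0.49  0.91 -0.43  1.19  0.83  1.71 -0.95]
t: 10.2
tcp_pos: [0.6481, 0.2416, 0.0823]
orientation: [0.266, 0.638, 0.679, -0.248]
wrist_force: [-0.2, -0.2, 0.3]
opening: 0.0006
finger_force: 0.0
t 10.2 stage tcp mm [ 2.7 60.5 82.3] tip [ 2.7 55.1 76.4] toolx [ 0.003  0.736 -0.677] toolz [ 0.001 -0.677 -0.736] F [-0.2 -0.2  0.3] q [-0.46  0.86 -0.43  1.22  0.83  1.72 -0.92]
```

View pics/c4.png

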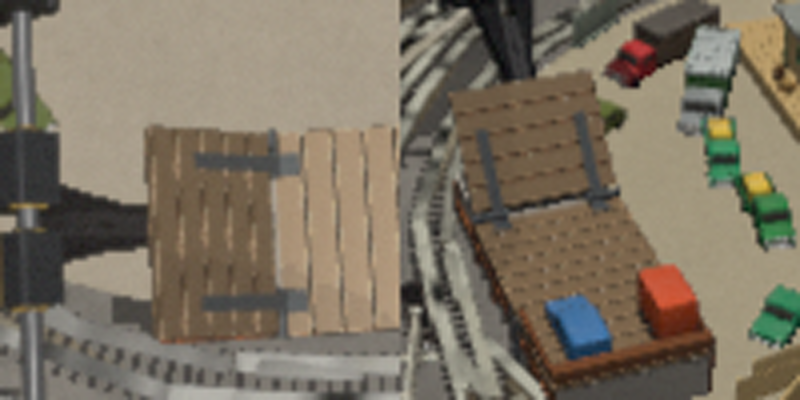

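The leaf is up about 45° (top crop: edge at u≈150, hinge at u≈275). I continue along the arc.

```bash
python3 drive.py '-0.0086,0,0.001,0,0,0,0;-0.0086,0,0.001,0,0,0,0;-0.0082,0,0.0027,0,0,0,0;-0.0082,0,0.0027,0,0,0,0;0,0,0,0,0,0,0';python3 w.py
python3 drive.py '-0.0072,0,0.0047,0,0,0,0;-0.0072,0,0.0047,0,0,0,0;-0.0058,0,0.0064,0,0,0,0;-0.0058,0,0.0064,0,0,0,0;0,0,0,0,0,0,0';python3 w.py
python3 drive.py '-0.0039,0,0.0077,0,0,0,0;-0.0039,0,0.0077,0,0,0,0;-0.0018,0,0.0084,0,0,0,0;-0.0018,0,0.0084,0,0,0,0;0,0,0,0,0,0,0';python3 w.py
```

```text
t: 10.72
tcp_pos: [0.6499, 0.2109, 0.0987]
orientation: [0.266, 0.638, 0.679, -0.249]
wrist_force: [1.4, -0.5, -0.1]
opening: -0.0001
finger_force: 0.0
t 10.72 stage tcp mm [ 2.6 29.8 98.7] tip [ 2.6 24.4 92.8] toolx [ 0.003  0.735 -0.678] toolz [-0.    -0.678 -0.735] F [ 1.4 -0.5 -0.1] q [-0.42  0.81 -0.43  1.27  0.83  1.71 -0.89]
t: 11.13
tcp_pos: [0.6516, 0.1764, 0.0986]
orientation: [0.266, 0.638, 0.679, -0.249]
wrist_force: [0.1, -0.3, -0.7]
opening: 0.0004
finger_force: 0.0
t 11.13 stage tcp mm [ 2.  -4.7 98.6] tip [  2.  -10.1  92.7] toolx [ 0.002  0.734 -0.679] toolz [-0.001 -0.679 -0.734] F [ 0.1 -0.3 -0.7] q [-0.38  0.77 -0.42  1.33  0.83  1.67 -0.88]
t: 11.55
tcp_pos: [0.653, 0.1467, 0.0813]
orientation: [0.265, 0.637, 0.679, -0.25]
wrist_force: [-0.1, -0.1, -0.0]
opening: 0.0
finger_force: 0.0
t 11.55 stage tcp mm [  1.4 -34.5  81.3] tip [  1.4 -39.9  75.4] toolx [-0.     0.734 -0.679] toolz [-0.002 -0.679 -0.734] F [-0.1 -0.1 -0. ] q [-0.34  0.76 -0.42  1.38  0.85  1.62 -0.88]
```

```bash
python3 drive.py '-0.003,0,0.0065,0,0,0,0;-0.0015,0,0.0075,0,0,0,0;0.0007,0,0.0072,0,0,0,0;0.0007,0,0.0072,0,0,0,0;0.0032,0,0.0095,0,0,0,0';python3 w.py
python3 - <<'E'
from h import *
a=cam.camera('top')['frame'][180:280,220:320];b=cam.camera('side')['frame'][160:260,270:370]
cv2.imwrite('pics/c5.png',cv2.resize(np.hstack([a,b]),None,fx=4,fy=4,interpolation=2))
E
```

```text
t: 11.97
tcp_pos: [0.6551, 0.1234, 0.0545]
orientation: [0.265, 0.637, 0.68, -0.248]
wrist_force: [0.0, 0.5, 0.2]
opening: 0.0007
finger_force: 0.2
t 11.97 stage tcp mm [  2.1 -57.9  54.5] tip [  2.1 -63.3  48.6] toolx [ 0.     0.736 -0.677] toolz [ 0.001 -0.677 -0.736] F [0.  0.5 0.2] q [-0.31  0.77 -0.41  1.43  0.86  1.56 -0.89]
```

View pics/c5.png

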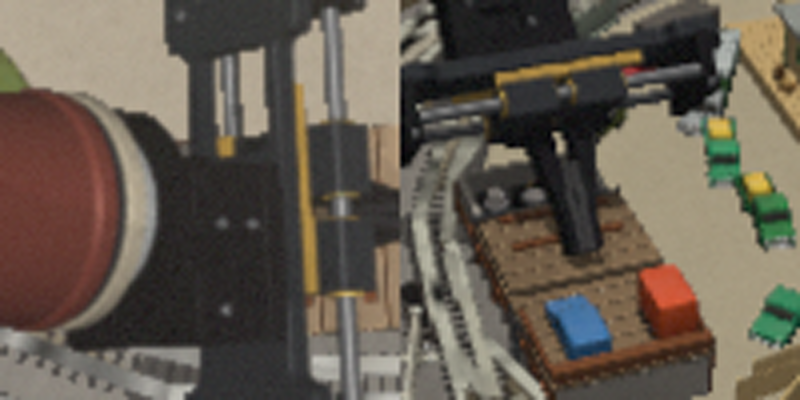

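The leaf is over and close to flat, with the well open and the cut-outs visible. I press it down until it seats.

```bash
python3 drive.py '0.002,0,0.0023,0,0,0,0;0.002,0,0.0023,0,0,0,0;0,0,0,0,0,0,0';python3 w.py; python3 drive.py '0.001,0,0.001,0,0,0,0;0.001,0,0.001,0,0,0,0;0,0,0,0,0,0,0';python3 w.py
```

```text
t: 12.32
tcp_pos: [0.655, 0.1237, 0.0495]
orientation: [0.266, 0.637, 0.679, -0.249]
wrist_force: [-2.3, -0.9, 8.3]
opening: 0.0008
finger_force: 3.2
t 12.32 stage tcp mm [  2.  -57.5  49.5] tip [  2.  -62.9  43.7] toolx [ 0.     0.735 -0.678] toolz [ 0.001 -0.678 -0.735] F [-2.3 -0.9  8.3] q [-0.31  0.78 -0.41  1.43  0.87  1.56 -0.89]
t: 12.57
tcp_pos: [0.6552, 0.1237, 0.0488]
orientation: [0.267, 0.637, 0.679, -0.249]
wrist_force: [-5.3, 0.2, 16.8]
opening: 0.0004
finger_force: 8.7
t 12.57 stage tcp mm [  2.2 -57.5  48.8] tip [  2.2 -63.   43. ] toolx [ 0.002  0.734 -0.679] toolz [ 0.001 -0.679 -0.734] F [-5.3  0.2 16.8] q [-0.31  0.78 -0.41  1.43  0.87  1.56 -0.9 ]
```

```bash
python3 drive.py '0,0,-0.02,0,0,0,0;0,0,-0.04,0,0,0,0;0,0,-0.04,0,0,0,0;0,0,-0.03,0,0.124,0,0;0,0,0,0,0.124,0,0'; python3 drive.py '0,0,0,0,0.124,0,0;0,0,0,0,0.124,0,0;0,0,0,0,0.124,0,0;0.02,0,0,0,0.124,0,0;0.03,0,0,0,0,0,0';python3 drive.py '0.04,0,0,0,0,0,0;0.03,0,0,0,0,0,0;0.03,0,0,0,0,0,0;0,0,0,0,0,0,0'; python3 w.py
python3 - <<'E'
from h import *
a=cam.camera('top')['frame'][195:270,235:385];b=cam.camera('side')['frame'][180:270,275:365]
o=np.zeros((600,750,3),np.uint8);o[:375]=cv2.resize(a,None,fx=5,fy=5,interpolation=2);o[375:,:360]=cv2.resize(b[:57],(360,225),interpolation=2)
cv2.imwrite('pics/c6.png',o);cv2.imwrite('pics/side6.png',cv2.resize(b,None,fx=6,fy=6,interpolation=2))
E
```

```text
t: 12.98
tcp_pos: [0.6479, 0.2229, 0.1449]
orientation: [0.177, 0.66, 0.712, -0.162]
wrist_force: [1.3, -0.4, 0.5]
opening: 0.0002
finger_force: 0.0
t: 13.4
tcp_pos: [0.6524, 0.2471, 0.1395]
orientation: [0.001, 0.691, 0.723, 0.002]
wrist_force: [2.3, -3.4, -1.0]
opening: 0.0004
finger_force: 0.0
t: 13.73
tcp_pos: [0.6356, 0.3696, 0.139]
orientation: [-0.002, 0.681, 0.732, 0.001]
wrist_force: [-1.0, 1.5, 0.2]
opening: 0.0006
finger_force: 0.0
t 13.73 stage tcp mm [ -1.6 189.1 139. ] tip [ -1.6 189.1 131. ] toolx [-0.009  1.     0.005] toolz [-0.002  0.005 -1.   ] F [-1.   1.5  0.2] q [-0.16  0.65 -0.67  1.3   0.39  1.32 -0.75]
```

View pics/c6.png

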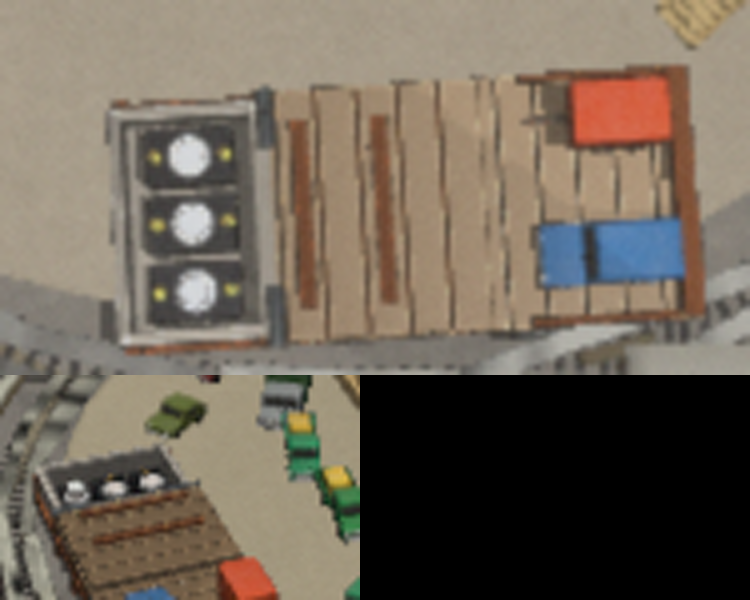

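Top view: van at the stop, leaf flat, and three white buttons at crop (190,155), (192,223) and (196,291). In the side inset the left one, stage x = -24, looks taller. I check that in an enlargement and with heights from two views.

```bash
python3 - <<'E'
from fit import *
cv2.imwrite('pics/s7.png',cv2.resize(s['frame'][195:220,280:325],(720,400),interpolation=2))
for x in(-.024,0,.024):
    for z in(.0245,.0315):
        P=stage([.6493,.181,0,.0644],[[x,.028,z]]);print(x,z,'side crop',((proj(s,P)-[280,195]+.5)*16).round(0),'top crop',((proj(t,P)-[235,195]+.5)*5).round(0))
E
```

```text
-0.024 0.0245 side crop [[231. 251.]] top crop [[197. 291.]]
-0.024 0.0315 side crop [[229. 212.]] top crop [[196. 290.]]
0 0.0245 side crop [[384. 221.]] top crop [[193. 223.]]
0 0.0315 side crop [[383. 183.]] top crop [[192. 222.]]
0.024 0.0245 side crop [[535. 192.]] top crop [[190. 155.]]
0.024 0.0315 side crop [[534. 154.]] top crop [[189. 154.]]
```

View pics/s7.png

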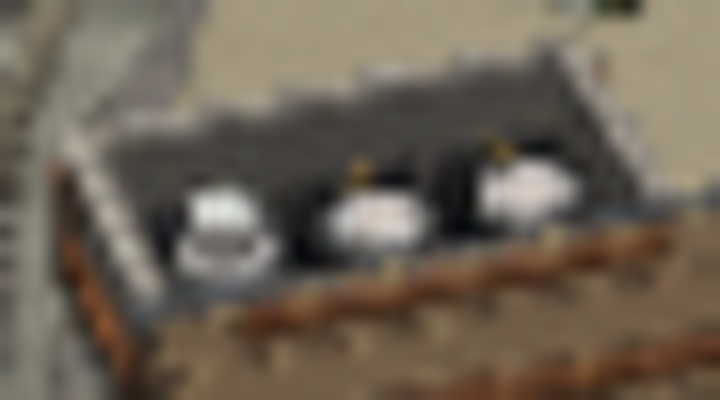

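The left button (stage x = -24) is the popped one: its top is at (226,207), against (229,212) predicted for popped. The other two match home. I turn the fingers a quarter so their narrow side lies across the well, then go over it.

```bash
python3 drive.py '0,0,0,0,0,-0.121,0;0,0,0,0,0,-0.121,0;0,0,0,0,0,-0.121,0;0,0,0,0,0,-0.121,0;0,0,0,0,0,-0.121,0';python3 drive.py '0,0,0,0,0,-0.121,0;0,0,0,0,0,-0.121,0;0,0,0,0,0,-0.121,0;0,0,0,0,0,-0.121,0;0,0,0,0,0,-0.121,0';python3 drive.py '0,0,0,0,0,-0.121,0;0,0,0,0,0,-0.121,0;0,0,0,0,0,-0.121,0;0.011,-0.04,0,0,0,0,0;0.011,-0.04,0,0,0,0,0'; python3 drive.py '0,-0.04,0,0,0,0,0;0,-0.03,0,0,0,0,0;0,-0.01,0,0,0,0,0;0,0,0.03,0,0,0,0;0,0,0.03,0,0,0,0'; python3 drive.py '0,0,0,0,0,0,0'; python3 w.py
```

```text
t: 14.35
tcp_pos: [0.6404, 0.3592, 0.1391]
orientation: [0.001, 0.434, 0.901, -0.0]
wrist_force: [1.0, -0.1, 0.2]
opening: 0.0003
finger_force: 0.0
t: 14.77
tcp_pos: [0.6404, 0.3591, 0.139]
orientation: [0.0, 0.146, 0.989, -0.0]
wrist_force: [0.1, -0.1, -0.1]
opening: 0.0005
finger_force: 0.0
t: 15.18
tcp_pos: [0.6218, 0.2802, 0.1383]
orientation: [-0.0, -0.035, 0.999, 0.001]
wrist_force: [0.7, -0.6, 0.6]
opening: 0.0007
finger_force: 0.0
t: 15.6
tcp_pos: [0.6304, 0.1974, 0.0801]
orientation: [0.002, -0.031, 1.0, -0.0]
wrist_force: [0.4, 0.2, 0.0]
opening: 0.0006
finger_force: 0.0
t: 15.68
tcp_pos: [0.6261, 0.1965, 0.0736]
orientation: [-0.003, -0.032, 0.999, -0.002]
wrist_force: [-1.7, -0.8, -0.7]
opening: 0.0007
finger_force: 0.0
t 15.68 stage tcp mm [-22.2  17.   73.6] tip [-22.2  17.   65.6] toolx [-1.    -0.     0.006] toolz [-0.006 -0.003 -1.   ] F [-1.7 -0.8 -0.7] q [ 0.31  0.68 -0.97  1.57  0.58  1.21  0.87]
```

```bash
python3 drive.py '0.002,0.011,0,0,0,0,0;0,0,0.015,0,0,0,0;0,0,0.01,0,0,0,0;0,0,0,0,0,0,0';python3 w.py
```

```text
t: 16.02
tcp_pos: [0.6247, 0.2111, 0.0527]
orientation: [-0.001, -0.034, 0.999, -0.0]
wrist_force: [0.0, 0.3, -0.0]
opening: 0.0006
finger_force: 0.0
t 16.02 stage tcp mm [-22.6  31.6  52.7] tip [-22.6  31.6  44.7] toolx [-1.    -0.004  0.001] toolz [-0.001 -0.001 -1.   ] F [ 0.   0.3 -0. ] q [ 0.28  0.7  -0.95  1.59  0.6   1.18  0.84]
```

```bash
python3 drive.py '0.0014,-0.0035,0,0,0,0,0;0,0,0.006,0,0,0,0;0,0,0.006,0,0,0,0;0,0,0,0,0,0,0';python3 w.py;python3 drive.py '0,0,0.002,0,0,0,0;0,0,0.002,0,0,0,0;0,0,0.002,0,0,0,0;0,0,0,0,0,0,0';python3 w.py
```

```text
t: 16.35
tcp_pos: [0.6239, 0.2066, 0.0408]
orientation: [-0.0, -0.033, 0.999, -0.0]
wrist_force: [-0.1, -1.1, -0.6]
opening: 0.0005
finger_force: 0.0
t 16.35 stage tcp mm [-23.7  27.2  40.8] tip [-23.7  27.2  32.8] toolx [-1.    -0.002  0.001] toolz [-0.001 -0.001 -1.   ] F [-0.1 -1.1 -0.6] q [ 0.28  0.71 -0.95  1.6   0.61  1.16  0.83]
t: 16.68
tcp_pos: [0.6243, 0.2072, 0.0357]
orientation: [0.0, -0.034, 0.999, 0.0]
wrist_force: [0.2, 0.4, 0.2]
opening: 0.0006
finger_force: 0.0
t 16.68 stage tcp mm [-23.3  27.8  35.7] tip [-23.3  27.8  27.7] toolx [-1.    -0.003 -0.   ] toolz [ 0.  0. -1.] F [0.2 0.4 0.2] q [ 0.28  0.71 -0.94  1.6   0.62  1.15  0.83]
```

```bash
python3 drive.py '0,0,0.0015,0,0,0,0;0,0,0.0015,0,0,0,0;0,0,0,0,0,0,0';python3 w.py;python3 drive.py '0,0,0.001,0,0,0,0;0,0,0.001,0,0,0,0;0,0,0,0,0,0,0';python3 w.py
```

```text
t: 16.93
tcp_pos: [0.6244, 0.2073, 0.0331]
orientation: [0.0, -0.034, 0.999, 0.0]
wrist_force: [-0.6, -0.3, 1.7]
opening: 0.0005
finger_force: 0.9
t 16.93 stage tcp mm [-23.1  27.9  33.1] tip [-23.1  27.9  25.1] toolx [-1.    -0.003 -0.   ] toolz [ 0.  0. -1.] F [-0.6 -0.3  1.7] q [ 0.28  0.72 -0.94  1.6   0.62  1.15  0.83]
t: 17.18
tcp_pos: [0.6246, 0.2074, 0.0328]
orientation: [0.0, -0.034, 0.999, -0.0]
wrist_force: [-5.3, -3.7, 18.2]
opening: 0.0004
finger_force: 8.8
t 17.18 stage tcp mm [-23.   27.9  32.8] tip [-23.   27.9  24.8] toolx [-1.    -0.003 -0.001] toolz [ 0.001 -0.001 -1.   ] F [-5.3 -3.7 18.2] q [ 0.28  0.72 -0.94  1.6   0.62  1.15  0.83]
```

Hard stop at tip height 24.8 mm with 18 N, which matches home at 24.5. I retreat and verify.

```bash
python3 drive.py '0,0,-0.01,0,0,0,0;0,0,-0.03,0,0,0,0;0,0,-0.04,0,0,0,0;0,0,-0.04,0,0,0,0;0,0.04,0,0,0,0,0'; python3 drive.py '0,0.04,0,0,0,0,0;0,0.04,0,0,0,0,0;0,0.04,0,0,0,0,0;0,0.03,0,0,0,0,0;0,0,0,0,0,0,0'; python3 w.py
python3 - <<'E'
from h import *
a=cam.camera('top')['frame'][145:270,205:385];b=cam.camera('side')['frame'][190:265,275:365]
o=np.zeros((600,800,3),np.uint8);o[:300,:432]=cv2.resize(a,(432,300),interpolation=2);o[300:,:360]=cv2.resize(b,(360,300),interpolation=2);o[300:,400:]=cv2.resize(b[5:35,5:45],(400,300),interpolation=2)
cv2.imwrite('pics/c8.png',o)
E
```

```text
t: 17.6
tcp_pos: [0.6283, 0.2398, 0.1586]
orientation: [0.005, -0.027, 1.0, -0.001]
wrist_force: [4.1, -0.6, 1.0]
opening: 0.0002
finger_force: 0.0
t: 18.02
tcp_pos: [0.6069, 0.4054, 0.1509]
orientation: [-0.001, -0.038, 0.999, 0.002]
wrist_force: [0.1, 0.7, 0.3]
opening: 0.0006
finger_force: 0.0
t 18.02 stage tcp mm [-27.9 226.6 150.9] tip [-27.9 226.7 142.9] toolx [-1.    -0.012  0.002] toolz [-0.002  0.005 -1.   ] F [0.1 0.7 0.3] q [-0.06  0.73 -0.97  1.3   0.59  1.4   0.65]
```

View pics/c8.png

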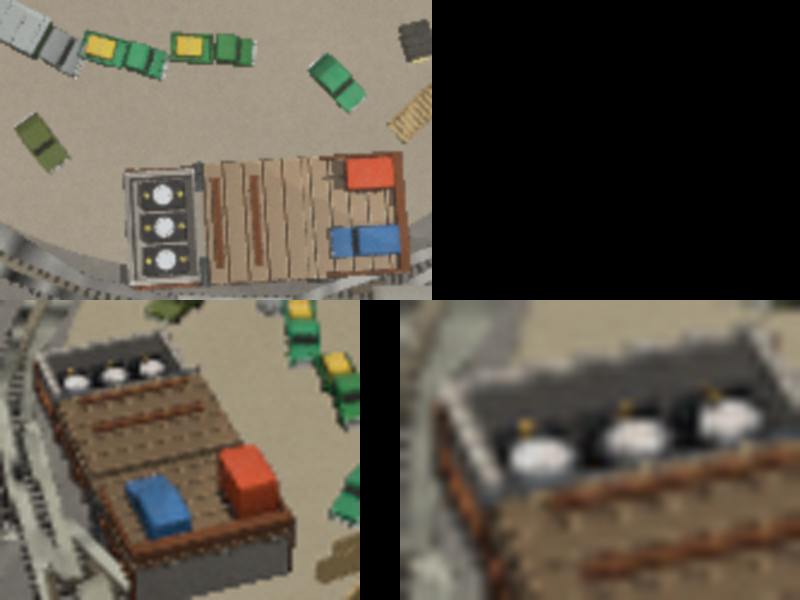

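The three buttons are now level at (543,457), (637,437), (728,418). The leaf is flat, the van is at the stop, and the trailer and yard vehicles are where they were.

```bash
python3 -c "
from bench import env, cam, status
print(env.hand_in())"
```

```text
the job is handed in; nothing more can be done
None
```

The job is done and handed in at about 18 s: the van is against the stop, the leaf lies flat and open on the deck, the popped button (stage x = -24 mm) is pressed home, and nothing else looks moved in the final pictures.

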